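# Free the stuck cap of a screw jar held in a pinned swing-jaw clamp

## Robot

A 6-joint arm with a two-finger parallel gripper is mounted at the origin on a cart in front of the work surface, level with it; the furniture and walls round the work are solid. World frame = base frame: x ahead of the robot, y to its left, z up, the work surface at z = 0. Lengths are in m, angles in rad, forces in N, time in s.
With the tool pointing down it reaches from about 0.275 to 0.825 m from the base axis. Payload 4.9 kg.
Tool frame: the origin (TCP) lies midway between the tips of the shut fingers; the grasp point (between the pads) lies 19 mm behind it; z points along the fingers, y is the direction in which the jaws open and shut (so a half turn about z gives the same grasp; the last joint's range is limited). The gripper opens to 85 mm and grips with 20 to 120 N. Pads are 22 mm wide; open, the fingers measure 114 mm over their backs; the gripper's body (76 mm by 85 mm) begins 54 mm behind the grasp point. The pads swing forward as they close: fully open they stand 13 mm farther back than shut.
Start: joints at [-1.413, 0.326, -0.193, 1.052, 0, 1.437], TCP at [0.158, -0.527, 0.231] pointing down, gripper open.
Joint ranges: [-2.65, 2.65], [-0.97, 1.79], [-1.3, 1.35], [-1.93, 2.1], [-1.47, 1.37], [-3.14, 3.14]. Speed limits (rad/s): [2.57, 2.57, 3.14, 3.14, 3.14, 3.14].

## Interface

Orientations are given as a unit quaternion [x, y, z, w].
In Python, from workcell import robot, eyes gives the robot as it stands.
- The arm moves only by the shell command python3 -m jog 'ROWS' [FORCE]. ROWS is a JSON object of lists of equal length, an entry for each row: "jaw": the closure, from 0 (fully open) to 1 (shut); "offset": the shift along the tool's x, y, z in m, a list of three; "turn": the turn about the tool's z in degrees. A call has 1 to 12 rows; each row shifts and turns the commanded pose from where the row before left it, along the tool's axes as they then stand; what a row does not reach is not made up. A row lasts 1/12 s, in which the tool goes at most 41.7 mm and 7.16 degrees, less where a joint would pass 70% of its speed; a pose out of reach is approached as far as the arm can. A call with a gripper value outside its range is refused whole. The fingers move at their own pace and stop on an object; FORCE is the grip in N (left out, the last holds). Time passes only in rows, so rows that do not move let the fingers close. It gives the time, the measured TCP pose, the force and the opening at its end, in the units of the state.
- robot.state(): the state, without advancing time (a new reading comes with each control period).
- eyes.get_image(name): name is "side" or "top" or "wrist"; returns (picture, depth): 480x640x3 uint8, red, green, blue; 480x640 float32, m along the optical axis (not along the pixel's ray), 0 where there is no reading.
- eyes.camera_info(name): a dict with "fov_y" (degrees; the focal length in pixels is half the picture's height over the tangent of half this angle, whatever the lens; pixels are square), "cx", "cy" (the principal point, pixels), "distortion" ([k1, k2, p1, p2, k3] as OpenCV has them; the pictures are not rectified), "R" (3x3) and "t" (3): a world point X has camera coordinates R X + t. Camera axes: x right, y down, z forward; pixel columns grow to the right and rows downward; lengths in m; the calibration is good to about 2 mm. A picture is of the moment at which its call begins: read the wrist's pose just before it. camera_info takes no time and is no camera call; for the wrist camera it gives the pose at the moment of the call.
- robot.close_job(): hands the job in, once; it reports no verdict.
The state is a dict: "t": time; "joint_positions": joint angles; "joint_velocities": joint speeds; "joint_efforts": joint torques, N m; "ee_pos": TCP position; "eef_rot": TCP orientation; "ft_force": force on the tool from outside, world axes, zero at the start; "wrist_torque": the same for the moment, N m; "gripper_width": finger opening in m.
Only numpy, scipy, OpenCV 4.12 (cv2) and the standard library are available. Lean on these libraries where they do the work, as an engineer would, in place of code of your own. Each camera call takes 0.05 s, during which the arm holds its last target. There are 200 camera calls.

## Task

Get the stuck cap off the square jar of screws. Brace the jar first: swing the green clamp's open jaw fully shut round it (the black post is its handle), then take the red-knobbed pin out of the wooden block and push it down through fork and lug until its collar sits on the fork. Then unscrew the cap anticlockwise (seen from above) until its threads let go, lift it off and finish while still holding it level and still just above the jar's mouth, clear of it; leave the jar standing in the pinned clamp and do not disturb the tools lying about.

Things in the scene. Friction and masses are not known exactly. Their poses are not given: they have to be found in the camera images.
- clamp: Green V-block jar clamp, fixed to the desk by its plywood foot, 140 x 210 x 12 mm. Origin: centre of the foot's underside, on the jar's axis. -x: front (swinging jaw, roughly towards the robot); +y: hinge side; -y: fork side. The jaws stand 16 to 54 mm above the desk; the fixed V wraps the jar's two far faces, the swinging V its two near ones
- jaw (a joint): Angle of the swinging jaw about its vertical hinge, rad: 0 is fully shut against its stop (lug hole in line with the fork holes), positive is open, swung to the clamp's front; closing turns it anticlockwise seen from above. Starts open by 0.4 to 0.85. Friction of 0.1 N m keeps it where it is left
- jaw_hinge (a point): Point on the hinge's vertical axis, 54 mm above the desk, 64 mm from the jar's axis towards the clamp's +y
- jaw_post (a point): Top centre of the upright handle post on the swinging jaw, 74 mm above the desk: black grip 15 mm in diameter and 28 mm tall. It moves with the jaw on a circle of 115 mm radius about the hinge; with the jaw shut it is 43 mm to -x and 43 mm to -y of the clamp's origin
- fork_hole (a point): Centre of the mouth of the vertical 12 mm hole in the fork, on the upper plate's top face, 54 mm above the desk and 72 mm from the jar's axis towards the clamp's -y. Two 8 mm fork plates with the jaw's 10 mm lug between them fill 26 to 54 mm above the desk; the same hole goes through all three
- pin: Loose headed steel pin, 60 g, upright in the block's middle hole. Origin: centre of its lower tip; z up along it. Shank 10 mm in diameter, 36 mm long, tip tapered; on it a collar 21 mm in diameter, 5 mm thick; then a red knob 17 mm in diameter, 21 mm tall, whose top is 62 mm above the tip
- pin_head (a point): Centre of the underside of the pin's collar, 36 mm above its tip; the pin is seated when this lies on the fork's top face
- pin_block: Dark wooden block 52 x 120 x 45 mm, fixed to the desk, long side along its y, with three holes 40 mm deep in a row; the pin stands in the middle one, its collar resting on the block's top. Origin: centre of the underside
- jar: Clear square jar, 60 x 60 mm, loose, about 0.4 kg, standing on the clamp's foot, turned 45 degrees so that its corners point along the clamp's x and y; 1.5 mm of play in the shut jaws. Origin: centre of its underside, 12 mm above the desk; x and y square to its faces. Shoulder 62 mm up, then a round neck 42 mm in diameter with three short thread ridges
- jar_mouth (a point): Centre of the jar's mouth, on its rubber sealing ring, 87 mm above the jar's underside. The squeezed ring pushes the screwed-on cap up with 15 N, which fades to nothing as the cap rises 3 mm
- cap: Black ribbed lug cap, 59 mm wide, 24 mm tall, loose, orange line on top along its x. Origin: centre of its lower edge; screwed on, that is 78 mm and its top 102 mm above the desk, its x within 0.14 rad of the jar's x. Tight by friction (up to 0.5 N m); rises 1 mm. From 1.05 rad anticlockwise of the jar's x its lugs are clear and it lifts off (best 1.15 to 1.55); at 1.65 it meets a stop
- chisel: Bystander: wood chisel lying flat, 270 mm long
- pencil: Bystander: flat red carpenter's pencil, 163 mm long
- folding_rule: Bystander: yellow folded rule, 235 mm long
Mind the look-alikes: they are no part of the job. Of the things that look like the cap, the smallest one is meant.

How it is judged:
By the outcome, as a careful person would: the job done as asked, in the order asked, and still so for the second after the job is handed in, while the arm keeps its last pose, push and grip.
It also fails if it takes over 61 s, if anything falls off the work surface, if the arm or the gripper's body presses on something with over 40 N, if the wrist force passes 120 N, or if a joint passes its speed limit or range.

## Working session

There is one attempt and no reset: what is moved stays moved. The work goes in short steps, Python scripts to look and compute and a shell command to move; the robot and the scene stay as the last step left them, time stands still between calls to the robot, and variables do not carry over. Pictures are saved under pics/ and viewed, about 8 in all and at most 12, crops included, and the job is handed in when it is done.

```bash
ls; mkdir -p pics
cat > h.py <<'E'
import numpy as np, cv2
from workcell import robot, eyes
def K(ci,h=480):
    f=h/2/np.tan(np.radians(ci["fov_y"])/2)
    return np.array([[f,0,ci["cx"]],[0,f,ci["cy"]],[0,0,1.]])
def grab(name,fn):
    ci=eyes.camera_info(name); im,d=eyes.get_image(name)
    cv2.imwrite(f"pics/{fn}.png",im[:,:,::-1]); np.savez(f"pics/{fn}.npz",im=im,d=d,**{k:np.array(v) for k,v in ci.items()})
    return im,d,ci
def load(fn):
    z=np.load(f"pics/{fn}.npz"); return z["im"],z["d"],{k:z[k] for k in ("fov_y","cx","cy","distortion","R","t")}
def onplane(ci,px,z):
    p=cv2.undistortPoints(np.array(px,float).reshape(-1,1,2),K(ci),np.array(ci["distortion"],float)).reshape(-1,2)
    R=np.array(ci["R"]);c=-R.T@np.array(ci["t"]); r=np.c_[p,np.ones(len(p))]@R
    return c+r*((z-c[2])/r[:,2])[:,None]
def cloud(d,ci):
    v,u=np.mgrid[0:480,0:640]; p=cv2.undistortPoints(np.stack([u,v],-1).reshape(-1,1,2).astype(float),K(ci),np.array(ci["distortion"],float)).reshape(-1,2)
    P=np.c_[p,np.ones(len(p))]*d.reshape(-1,1)
    return ((P-np.array(ci["t"]))@np.array(ci["R"])).reshape(480,640,3)
def proj(ci,X):
    r,_=cv2.Rodrigues(np.array(ci["R"],float)); return cv2.projectPoints(np.array(X,float).reshape(-1,1,3),r,np.array(ci["t"],float),K(ci),np.array(ci["distortion"],float))[0].reshape(-1,2)
E
python3 - <<'E'
from h import *
print(robot.state())
for n in("top","side"):
    im,d,ci=grab(n,n+"0"); R=np.array(ci["R"]);print(n,-R.T@np.array(ci["t"]),ci["fov_y"],R[2])
E
```

```text
pics
{'t': 0.0, 'joint_positions': array([-1.41320485e+00,  3.26977218e-01, -1.93571764e-01,  1.05199305e+00,
       -6.88174368e-06,  1.43660885e+00]), 'joint_velocities': array([ 2.42966876e-03, -1.51523181e-03, -8.04659430e-05,  5.79943300e-04,
       -1.59924586e-03, -1.25452148e-03]), 'joint_efforts': array([-1.15916930e-03, -4.43393826e+01,  2.62440509e+01,  1.55819475e-02,
       -1.76462813e-04,  3.21851239e-06]), 'ee_pos': array([ 0.15813558, -0.52617615,  0.23048828]), 'eef_rot': array([ 9.89376615e-01,  1.45372462e-01, -1.36544977e-05, -8.72750243e-04]), 'ft_force': array([-0.25183963,  0.07715753, -0.21403465]), 'wrist_torque': array([ 0.04564693,  0.01955536, -0.01363928]), 'gripper_width': 0.0858631143203853}
top [ 0.44142044 -0.00945141  1.42870765] 46.21083657331151 [ 0.04976578  0.02509054 -0.99844571]
side [ 0.2645072  -1.07671199  0.57766594] 50.178188762817676 [ 0.19663889  0.88874109 -0.4140923 ]
```

View pics/top0.png

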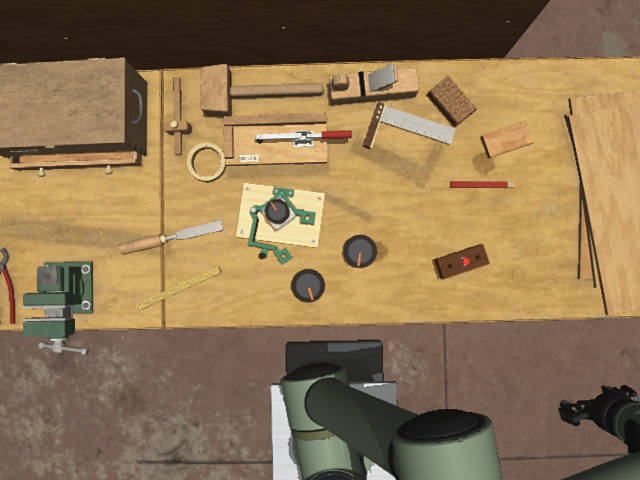

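View pics/side0.png

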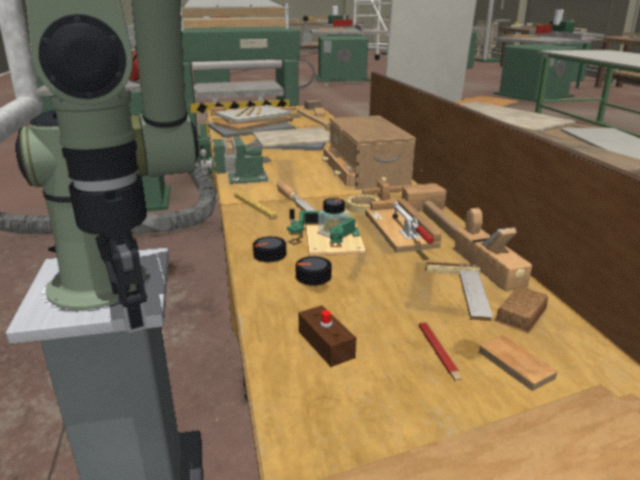

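Run:
```python
from h import *
im,d,ci=load("top0")
a=cv2.resize(im[170:310,225:390],None,fx=4.8,fy=4.2857,interpolation=cv2.INTER_CUBIC)
cv2.imwrite("pics/crop0.png",cv2.resize(im[170:305,225:390],None,fx=4.4,fy=4.4,interpolation=cv2.INTER_CUBIC)[:,:,::-1])
P=cloud(d,ci); 
for n,u,v in[("cap",277,211),("capB",308,286),("capC",360,251),("knob",465,261),("post",263,256)]:
    print(n,np.round(P[v-1:v+2,u-1:u+2].reshape(-1,3).mean(0),4))
hsv=cv2.cvtColor(im,cv2.COLOR_RGB2HSV)
# dark cap blobs
dark=((hsv[...,2]<75)).astype(np.uint8); dark[:165]=0;dark[320:]=0
n,l,s,c=cv2.connectedComponentsWithStats(dark)
for i in range(1,n):
    if s[i,4]>20 and s[i,0]>200 and s[i,0]<520: print("dark",s[i],np.round(c[i],1),onplane(ci,c[i],.1)[0].round(4))
red=((hsv[...,0]<6)|(hsv[...,0]>174))&(hsv[...,1]>170)&(hsv[...,2]>120)
red[:235]=0;red[300:]=0
v,u=np.nonzero(red[:, 420:500]);u=u+420;print("red",u.mean(),v.mean(),len(u),onplane(ci,[u.mean(),v.mean()],.069)[0])
# foot mask: z about 12mm & pale
pale=((hsv[...,1]<110)&(hsv[...,2]>190)&(hsv[...,0]<35)).astype(np.uint8); m=np.zeros_like(pale);m[175:260,230:335]=pale[175:260,230:335]
m=cv2.morphologyEx(m,cv2.MORPH_OPEN,np.ones((3,3)))
pts=cv2.findNonZero(m); W=onplane(ci,pts.reshape(-1,2),.012)[:,:2].astype(np.float32)
r=cv2.minAreaRect(W);print("foot",r,cv2.boxPoints(r).round(3).tolist(),len(pts))
# block
br=((P[...,2]>.03)&(P[...,2]<.055)); m=np.zeros_like(br);m[235:290,425:500]=br[235:290,425:500]
r=cv2.minAreaRect(P[m][:,:2].astype(np.float32));print("block",r)
```

```text
cap [0.5796 0.124  0.1021]
capB [0.3983 0.0577 0.0321]
capC [ 0.4819 -0.0733  0.0324]
knob [ 0.4505 -0.3239  0.0704]
post [0.4744 0.1636 0.0681]
dark [265 199  24  25 200] [277.3 211.4] [0.5787 0.1234 0.1   ]
dark [253 218   6  23  36] [255.2 229.6] [0.5368 0.177  0.1   ]
dark [344 235  33  32 372] [359.4 250.7] [ 0.4807 -0.0689  0.1   ]
dark [259 253   7   6  29] [261.8 255.4] [0.475  0.1625 0.1   ]
dark [434 259  10  20  66] [438.4 268.2] [ 0.4349 -0.2537  0.1   ]
dark [292 269  33  33 374] [307.6 284.6] [0.4038 0.0554 0.1   ]
red 465.5853658536585 260.9268292682927 41 [ 0.45066498 -0.32560942  0.069     ]
foot ((0.5800501108169556, 0.1254013031721115), (0.2109861820936203, 0.13929787278175354), 81.01948547363281) [[0.4950000047683716, 0.03200000151991844], [0.6320000290870667, 0.009999999776482582], [0.6650000214576721, 0.21899999678134918], [0.527999997138977, 0.23999999463558197]] 3006
block ((0.44951707124710083, -0.3247668147087097), (0.052893027663230896, 0.12065668404102325), 16.968027114868164)
```

View pics/crop0.png

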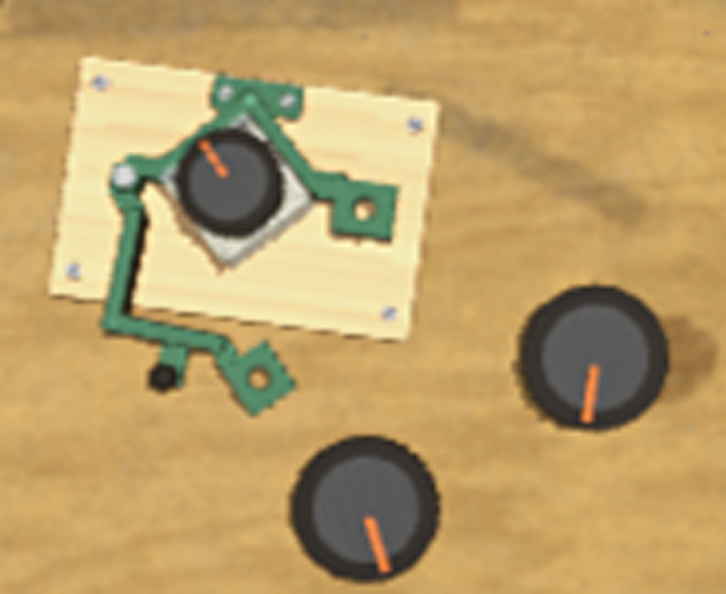

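```bash
python3 -m jog '{"jaw":[0,0,0,0,0,0,0,0,0,0,0,0],"offset":[[0,0,0],[0,0,0],[0,0,0],[0,0,0],[0,0,0],[0,0,0],[0,0,0],[0,0,0],[0,0,0],[0,0,0],[0,0,0],[0,0,0]],"turn":[-7,-7,-7,-7,-7,-7,-7,-7,-7,-7,-7,-7]}'
python3 -m jog '{"jaw":[0,0,0,0,0,0,0,0,0,0],"offset":[[0,0,0],[0,0,0],[0,0,0],[0,0,0],[0,0,0],[0,0,0],[0,0,0],[0,0,0],[0,0,0],[0,0,0]],"turn":[-7,-7,-7,-7,-7,-7,-7,-7,-7,-5.6]}'
python3 -m jog '{"jaw":[0.4,0.4,0.4,0.4,0.4,0.4,0.4,0.4,0.4,0.4],"offset":[[-0.0096,0.0387,0],[-0.0096,0.0387,0],[-0.0096,0.0387,0],[-0.0096,0.0387,0],[-0.0096,0.0387,0],[-0.0096,0.0387,0],[-0.0096,0.0387,0],[-0.0096,0.0387,0],[-0.0096,0.0387,0],[-0.0096,0.0387,0]],"turn":[0,0,0,0,0,0,0,0,0,0]}'
python3 -m jog '{"jaw":[0.4,0.4,0.4,0.4,0.4,0.4,0.4,0.4,0.4,0.4],"offset":[[-0.0096,0.0387,0],[-0.0096,0.0387,0],[-0.0096,0.0387,0],[-0.0096,0.0387,0],[-0.0096,0.0387,0],[-0.0096,0.0387,0],[-0.0096,0.0387,0],[-0.0096,0.0387,0],[-0.0096,0.0387,0],[0,0,0]],"turn":[0,0,0,0,0,0,0,0,0,0]}'
python3 - <<'E'
from h import *
im,d,ci=grab("wrist","w1"); s=robot.state(); R=np.array(ci["R"]); print(-R.T@np.array(ci["t"]),R.round(3).tolist(),s["joint_positions"].round(3),s["ee_pos"],s["eef_rot"],s["t"])
for p in([.474,.163,.074],[.5308,.0896,.074],[.5688,.0543,.054],[.59,.1886,.054]): print(proj(ci,p))
E
```

```text
t: 1.1
ee_pos: [0.1582, -0.5264, 0.2308]
eef_rot: [0.636, 0.772, 0.0, -0.0]
ft_force: [-0.0, -1.0, -0.1]
gripper_width: 0.0855
t: 1.93
ee_pos: [0.1582, -0.5264, 0.2308]
eef_rot: [0.09, 0.996, 0.0, -0.0]
ft_force: [0.2, -0.1, -0.8]
gripper_width: 0.0854
t: 2.77
ee_pos: [0.3244, -0.1624, 0.2312]
eef_rot: [0.093, 0.996, -0.0, 0.0]
ft_force: [1.0, -0.2, 0.7]
gripper_width: 0.051
t: 3.6
ee_pos: [0.476, 0.1675, 0.2308]
eef_rot: [0.09, 0.996, 0.001, 0.001]
ft_force: [0.3, 0.0, 0.1]
gripper_width: 0.0512
[0.40474179 0.18097583 0.3732136 ] [[0.179, 0.984, 0.004], [0.942, -0.172, 0.288], [0.284, -0.048, -0.958]] [ 0.187  0.239 -0.315  1.017  0.     0.368] [0.47441628 0.16488377 0.23054483] [ 9.04772268e-02  9.95898501e-01  8.61898477e-05 -2.00632441e-04] 3.65
[[313.6129601  216.73607677]]
[[248.45975073 287.92108068]]
[[228.07350581 318.0308856 ]]
[[358.90699344 315.26524123]]
```

View pics/w1.png

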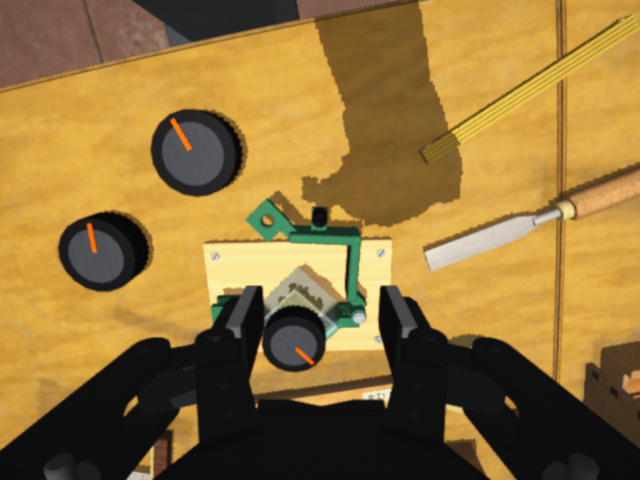

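Run:
```python
from h import *
im,d,ci=load("w1")
g=im.max(2); m=np.zeros((480,640),np.uint8); m[195:240,300:340]=(g[195:240,300:340]<60)
n,l,s,c=cv2.connectedComponentsWithStats(m)
for i in range(1,n): print(s[i],c[i])
P=cloud(d,ci)
mm=(m>0)&(P[...,2]>.068); v,u=np.nonzero(mm); print(u.mean(),v.mean(),u.min(),u.max(),v.min(),v.max(),np.median(P[mm],0))
print(onplane(ci,[[u.mean(),v.mean()],[320,213]],.074), onplane(ci,[[359,318]],.056))
print(robot.state()["ee_pos"])
```

```text
[312 207  15  20 261] [319.45977011 216.38697318]
[300 226  40   9 231] [320.02597403 230.54978355]
319.2323232323232 218.59595959595958 312 337 209 230 [0.47656509 0.16760252 0.07353466]
[[0.47656456 0.16759766 0.074     ]
 [0.47168175 0.16918194 0.074     ]] [[0.59200234 0.18818314 0.056     ]]
[0.47441628 0.16488377 0.23054483]
```

```bash
python3 -m jog '{"jaw":[0.55,0.55,0.55,0.55,0.55,0.55,0.55,0.9,0.9,0.9,0.9,0.9],"offset":[[-0.002,0.0025,0.037],[0,0,0.037],[0,0,0.037],[0,0,0.037],[0,0,0.024],[0,0,0.010],[0,0,0],[0,0,0],[0,0,0],[0,0,0],[0,0,0],[0,0,0]],"turn":[2,0,0,0,0,0,0,0,0,0,0,0]}' 30
python3 - <<'E'
from h import *
s=robot.state(); print(s["ee_pos"],s["eef_rot"],s["gripper_width"],s["ft_force"])
p=s["ee_pos"][:2]; h=np.array([.591,.1884]); c=np.array([.580,.1254])
q=s["eef_rot"]; th=2*np.arctan2(q[1],q[0]); print(np.degrees(th), np.linalg.norm(p-h), np.degrees(np.arctan2(*(p-h)[::-1])))
r=.115; a0=np.arctan2(*(p-h)[::-1]); N=12; tot=np.radians(49)
for i in range(N+1):
    a=a0+tot*i/N; X=h+r*np.array([np.cos(a),np.sin(a)]); t=th+tot*i/N
    if i: D=X-Xp; ex=np.array([np.cos(tp),np.sin(tp)]); ey=np.array([np.sin(tp),-np.cos(tp)]); print(X.round(4),round(D@ex,4),round(D@ey,4))
    Xp,tp=X,t
E
```

```text
t: 4.65
ee_pos: [0.4778, 0.1642, 0.051]
eef_rot: [0.11, 0.994, 0.0, 0.002]
ft_force: [-1.2, -1.4, 7.4]
gripper_width: 0.0141
[0.477755   0.16416706 0.05101296] [1.10453077e-01 9.93879784e-01 2.45469875e-04 1.74140293e-03] 0.014055040414979543 [-1.15816923 -1.36049359  7.37045468]
167.3171121123901 0.11580874581188592 -167.92161474878964
[0.4805 0.1564] -0.0037 -0.0073
[0.4831 0.1486] -0.0037 -0.0073
[0.4862 0.141 ] -0.0037 -0.0073
[0.4899 0.1337] -0.0037 -0.0073
[0.494  0.1266] -0.0037 -0.0073
[0.4987 0.1199] -0.0037 -0.0073
[0.5038 0.1135] -0.0037 -0.0073
[0.5093 0.1074] -0.0037 -0.0073
[0.5153 0.1018] -0.0037 -0.0073
[0.5216 0.0967] -0.0037 -0.0073
[0.5284 0.092 ] -0.0037 -0.0073
[0.5354 0.0877] -0.0037 -0.0073
```

```bash
python3 -m jog '{"jaw":[0.9,0.9,0.9,0.9,0.9,0.9],"offset":[[0,0,-0.002],[-0.0037,-0.0073,0],[-0.0037,-0.0073,0],[-0.0037,-0.0073,0],[-0.0037,-0.0073,0],[0,0,0]],"turn":[0,-4.08,-4.08,-4.08,-4.08,0]}' 30
python3 - <<'E'
from h import *
s=robot.state(); p=s["ee_pos"][:2]; h=np.array([.591,.1884]);q=s["eef_rot"]; print(p,np.degrees(2*np.arctan2(q[1],q[0])), np.linalg.norm(p-h), np.degrees(np.arctan2(*(p-h)[::-1])),s["ft_force"],s["wrist_torque"])
E
```

```text
t: 5.15
ee_pos: [0.4889, 0.133, 0.0512]
eef_rot: [-0.032, 0.999, 0.0, 0.001]
ft_force: [4.2, 2.2, -9.6]
gripper_width: 0.0134
[0.48886169 0.13300942] 183.63759714707905 0.11619101494174497 -151.52860078574972 [ 4.1732077   2.23779211 -9.55973911] [ 0.27194224 -0.94807838  0.03521362]
```

```bash
python3 -m jog '{"jaw":[0.9,0.9,0.9,0.9,0.9,0.9,0.9,0.9],"offset":[[-0.0037,-0.0073,0.001],[-0.0037,-0.0073,0],[-0.0037,-0.0073,0],[-0.0037,-0.0073,0],[-0.0037,-0.0073,0],[-0.0037,-0.0073,0],[-0.0037,-0.0073,0],[0,0,0]],"turn":[-4.08,-4.08,-4.08,-4.08,-4.08,-4.08,-4.08,0]}' 30
python3 - <<'E'
from h import *
s=robot.state(); p=s["ee_pos"][:2]; h=np.array([.591,.1884]);q=s["eef_rot"]; print(p,np.degrees(2*np.arctan2(q[1],q[0])), np.linalg.norm(p-h), np.degrees(np.arctan2(*(p-h)[::-1])),s["ft_force"],s["wrist_torque"])
E
```

```text
t: 5.82
ee_pos: [0.527, 0.091, 0.051]
eef_rot: [-0.277, 0.961, -0.001, 0.0]
ft_force: [-0.3, -1.7, 5.0]
gripper_width: 0.0135
[0.52696141 0.09098754] 212.10941975050972 0.11657670086514402 -123.32077146559719 [-0.2572652  -1.67538642  5.02724758] [-0.41208409  0.10979328  0.01738995]
```

```bash
python3 -m jog '{"jaw":[0.9,0.9,0.9],"offset":[[-0.0014,-0.0028,0],[-0.0014,-0.0028,0],[0,0,0]],"turn":[-1.5,-1.5,0]}' 30
python3 -m jog '{"jaw":[0.9,0.9],"offset":[[-0.0010,-0.0018,0],[0,0,0]],"turn":[-1,0]}' 30
python3 - <<'E'
from h import *
s=robot.state(); p=s["ee_pos"][:2]; h=np.array([.591,.1884]);q=s["eef_rot"]; print(p,np.degrees(2*np.arctan2(q[1],q[0])), np.linalg.norm(p-h), np.degrees(np.arctan2(*(p-h)[::-1])),s["ft_force"],s["wrist_torque"])
E
```

```text
t: 6.07
ee_pos: [0.5314, 0.0882, 0.051]
eef_rot: [-0.301, 0.954, -0.001, -0.0]
ft_force: [-2.1, -4.2, 5.5]
gripper_width: 0.0135
t: 6.23
ee_pos: [0.5315, 0.0882, 0.051]
eef_rot: [-0.309, 0.951, 0.0, -0.001]
ft_force: [-5.0, -1.0, 10.0]
gripper_width: 0.0137
[0.53145135 0.08818289] 216.04658524640755 0.11657405312455386 -120.71862969020212 [-5.02105425 -1.00779157  9.95754393] [-0.19573238  1.10862048 -0.16182216]
```

```bash
python3 -m jog '{"jaw":[0.5,0.5,0.5,0.5,0.5,0.5,0.5,0.5,0.5,0.5,0.5],"offset":[[0,0,0],[0,0,0],[0,0,-0.03],[0,0,-0.04],[0,0,-0.04],[0,0,-0.04],[0,0,0],[0,0,0],[0,0,0],[0.028,-0.042,0],[0,0,0]],"turn":[0,0,0,-7,-7,-7,-7,-7,-7,-3,0]}' 30
python3 - <<'E'
from h import *
im,d,ci=grab("wrist","w2"); s=robot.state(); print(s["ee_pos"],s["eef_rot"],s["t"],s["ft_force"])
for p in([.5314,.0882,.074],[.5688,.0543,.054],[.58,.1254,.102]): print(proj(ci,p))
E
```

```text
t: 7.15
ee_pos: [0.5661, 0.0554, 0.2004]
eef_rot: [-0.65, 0.76, -0.002, 0.001]
ft_force: [0.7, -0.3, 0.3]
gripper_width: 0.0426
[0.56435391 0.05675689 0.20012346] [-6.49295990e-01  7.60535284e-01 -6.64226514e-04  5.98097308e-04] 7.2 [ 0.69571335 -0.92654556 -0.32966035]
[[370.04342569 258.49419971]]
[[319.15741946 220.05477546]]
[[318.64946618 323.58519665]]
```

View pics/w2.png

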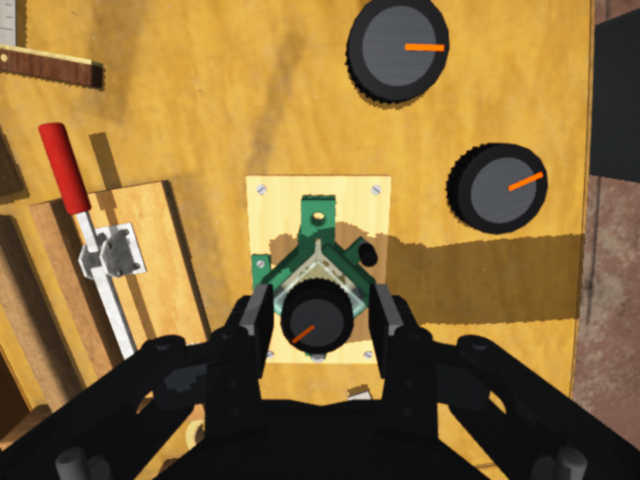

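Run:
```python
from h import *
im,d,ci=load("w2")
hsv=cv2.cvtColor(im,cv2.COLOR_RGB2HSV); print(hsv[206:228,306:334:2,0])
y0,x0=192,298; g=((hsv[...,0]>60)&(hsv[...,0]<95)&(hsv[...,1]>100)).astype(np.uint8)[y0:236,x0:340]
cs,hi=cv2.findContours(g,cv2.RETR_CCOMP,cv2.CHAIN_APPROX_NONE)
for c,h in zip(cs,hi[0]):
    if h[3]>=0 and len(c)>8: e=cv2.fitEllipse(c); q=(e[0][0]+x0,e[0][1]+y0); print(e,q,onplane(ci,q,.054))
R=np.array(ci["R"]); print(-R.T@np.array(ci["t"]),R.round(3).tolist(),K(ci)[0,0])
```

```text
[[73 74 74 73 74 74 73 74 74 74 73 74 74 74]
 [74 74 74 74 74 73 73 74 74 73 73 73 73 74]
 [73 73 73 74 74 73 73 74 73 73 73 73 74 74]
 [74 74 73 73 74 73 74 74 74 74 73 73 74 74]
 [74 73 73 74 74 74 74 74 74 74 73 73 74 74]
 [74 74 74 73 73 71 70 72 74 74 73 74 74 74]
 [74 73 74 73 63 34 33 43 71 74 73 73 74 74]
 [73 74 74 73 28 22 23 23 43 73 73 73 74 74]
 [73 73 73 65 20 24 25 25 25 65 73 74 74 74]
 [73 73 73 51 19 24 24 25 25 45 73 74 74 74]
 [74 74 73 48 18 23 22 25 24 42 73 73 74 74]
 [74 74 73 65 18 18 19 25 22 55 74 74 74 74]
 [74 74 73 73 34 18 18 21 25 70 74 74 74 74]
 [74 74 73 73 66 31 22 27 54 72 73 74 74 74]
 [74 74 74 73 73 68 55 66 71 74 73 74 74 74]
 [74 74 74 73 75 73 71 73 73 73 73 73 73 73]
 [74 74 74 73 73 74 73 73 73 73 73 73 73 73]
 [74 74 73 73 73 74 73 73 73 73 73 73 73 73]
 [74 74 73 73 73 73 73 73 73 74 74 73 73 74]
 [74 74 73 73 74 73 73 73 73 73 73 73 74 74]
 [74 74 74 73 73 74 74 73 73 73 73 73 73 74]
 [74 73 74 73 73 74 74 73 74 73 73 73 73 73]]
((19.99042320251465, 23.74390983581543), (10.103097915649414, 14.235755920410156), 92.70660400390625) (317.99042320251465, 215.74390983581543) [[0.5691928  0.05039782 0.054     ]]
[ 0.55487642 -0.01550759  0.34302383] [[-0.988, 0.155, -0.005], [0.147, 0.947, 0.285], [0.049, 0.281, -0.958]] 346.23424673776213
```

```bash
python3 -m jog '{"jaw":[0.5,0.5,0.5,0.5,0.5,0.5,0.5,0.5,0.5,0.5,0.5,0.5],"offset":[[0.0395,0.0053,0],[0.0395,0.0053,0],[0.0395,0.0053,0],[0.0395,0.0053,0],[0.0395,0.0053,0],[0.0395,0.0053,0],[0.0395,0.0053,0],[0.0395,0.0053,0],[0.0395,0.0053,0],[0.0395,0.0053,0],[0,0,0],[0,0,0]],"turn":[0,0,0,0,0,0,0,0,0,0,0,0]}' 30
python3 - <<'E'
from h import *
im,d,ci=grab("wrist","w3"); s=robot.state(); print(s["ee_pos"],s["eef_rot"],s["t"])
print(proj(ci,[[.4505,-.3248,.071],[.4505,-.3248,.045]]))
hsv=cv2.cvtColor(im,cv2.COLOR_RGB2HSV)
red=(((hsv[...,0]<6)|(hsv[...,0]>174))&(hsv[...,1]>150)&(hsv[...,2]>80)).astype(np.uint8)
n,l,st,c=cv2.connectedComponentsWithStats(red)
P=cloud(d,ci)
for i in range(1,n):
    if st[i,4]>40:
        m=(l==i); print(st[i],c[i]); k=m&(P[...,2]>.067)&(P[...,2]<.076); v,u=np.nonzero(k)
        if len(u): print(len(u),u.min(),u.max(),v.min(),v.max(),u.mean(),v.mean(),onplane(ci,[(u.min()+u.max())/2,(v.min()+v.max())/2],.071),P[k].mean(0))
v,u=170,270
cv2.imwrite("pics/w3c.png",cv2.resize(im[140:300,230:410],None,fx=3,fy=3,interpolation=cv2.INTER_CUBIC)[:,:,::-1])
E
```

```text
t: 8.2
ee_pos: [0.4488, -0.3254, 0.1999]
eef_rot: [-0.649, 0.761, 0.0, 0.0]
ft_force: [-0.3, 0.2, 0.5]
gripper_width: 0.0428
[ 0.4491775  -0.32395796  0.19988109] [-6.49771392e-01  7.60129379e-01  6.04427425e-04  3.18010619e-04] 8.25
[[319.79284298 226.66770615]
 [319.89697347 219.02367905]]
[  86  107   56  147 2355] [113.0118896  179.02929936]
[308 212  22  23 379] [318.36675462 223.46174142]
318 308 328 214 233 317.9937106918239 223.87106918238993 [[ 0.45151094 -0.32764755  0.071     ]] [ 0.45159405 -0.32719097  0.07045983]
```

View pics/w3c.png

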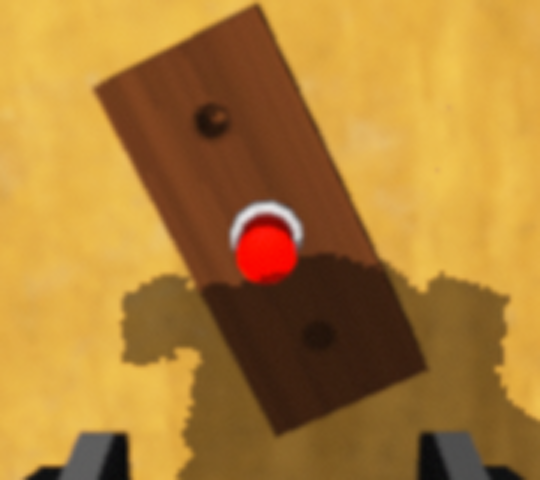

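```bash
python3 -m jog '{"jaw":[0.5,0.5,0.5,0.5,0.5,0.5,0.9,0.9,0.9,0.9,0.9,0.9],"offset":[[0.002,-0.002,0.037],[0,0,0.037],[0,0,0.037],[0,0,0.026],[0,0,0.010],[0,0,0],[0,0,0],[0,0,0],[0,0,0],[0,0,0],[0,0,0],[0,0,0]],"turn":[0,0,0,0,0,0,0,0,0,0,0,0]}' 60
python3 - <<'E'
from h import *
s=robot.state(); print(s)
E
```

```text
t: 9.25
ee_pos: [0.4523, -0.3271, 0.0555]
eef_rot: [-0.651, 0.759, -0.001, 0.0]
ft_force: [-1.5, 2.3, 6.8]
gripper_width: 0.0147
{'t': 9.25, 'joint_positions': array([-7.58650490e-01,  5.16288433e-01, -3.97871071e-01,  6.53728935e-01,
        5.22712708e-04, -2.17577025e+00]), 'joint_velocities': array([ 0.00036061,  0.00141868, -0.00120251, -0.0004899 , -0.00037731,
        0.00045528]), 'joint_efforts': array([-4.10255883e-01, -4.51272047e+01,  2.03379983e+01, -1.13188405e+00,
       -1.23736602e-01,  1.14875432e-02]), 'ee_pos': array([ 0.45227529, -0.3270766 ,  0.05546033]), 'eef_rot': array([-6.50740543e-01,  7.59298732e-01, -1.41912565e-03,  4.10294084e-04]), 'ft_force': array([-1.45602481,  2.2687707 ,  6.84338653]), 'wrist_torque': array([0.40119206, 0.36280658, 0.00681589]), 'gripper_width': 0.014691290457452684}
```

```bash
python3 -m jog '{"jaw":[0.9,0.9,0.9,0.9,0.9,0.9],"offset":[[0,0,-0.01],[0,0,-0.02],[0,0,-0.03],[0,0,-0.03],[0,0,-0.03],[0,0,0]],"turn":[0,0,0,0,0,0]}' 60
python3 -m jog '{"jaw":[0.9,0.9,0.9,0.9,0.9,0.9,0.9,0.9,0.9,0.9,0.9,0.9],"offset":[[-0.0393,-0.0058,0],[-0.0393,-0.0058,0],[-0.0393,-0.0058,0],[-0.0393,-0.0058,0],[-0.0393,-0.0058,0],[-0.0393,-0.0058,0],[-0.0393,-0.0058,0],[-0.0393,-0.0058,0],[-0.0393,-0.0058,0],[-0.0393,-0.0058,0],[0,0,0.02],[0,0,0.02]],"turn":[0,0,0,0,0,0,0,0,0,0,0,0]}' 60
python3 -m jog '{"jaw":[0.9,0.9],"offset":[[0,0,0],[0,0,0]],"turn":[0,0]}' 60
python3 - <<'E'
from h import *
im,d,ci=grab("wrist","w4"); s=robot.state(); print(s["ee_pos"],s["eef_rot"],s["t"],s["gripper_width"],s["ft_force"])
e=s["ee_pos"]; print(proj(ci,[e-[0,0,.0465],[.5697,.0521,.054]]))
cv2.imwrite("pics/w4c.png",cv2.resize(im[140:340,210:430],None,fx=3,fy=3,interpolation=cv2.INTER_CUBIC)[:,:,::-1])
E
```

```text
t: 9.75
ee_pos: [0.4545, -0.3295, 0.1809]
eef_rot: [-0.651, 0.759, -0.006, 0.001]
ft_force: [1.9, -1.1, -0.6]
gripper_width: 0.0144
t: 10.75
ee_pos: [0.5711, 0.0557, 0.135]
eef_rot: [-0.652, 0.758, -0.002, 0.002]
ft_force: [-0.5, 0.0, -0.9]
gripper_width: 0.0144
t: 10.92
ee_pos: [0.568, 0.0532, 0.1332]
eef_rot: [-0.651, 0.759, 0.001, -0.001]
ft_force: [-0.5, 0.2, -0.3]
gripper_width: 0.014
[0.56892646 0.05278562 0.13413042] [-6.50586427e-01  7.59432205e-01 -9.22983689e-05  1.35240264e-04] 10.9667 0.014471390767106554 [ 0.42580842 -0.10646145 -0.67936727]
[[320.12043964 262.23139096]
 [318.87628199 243.59022948]]
```

View pics/w4c.png

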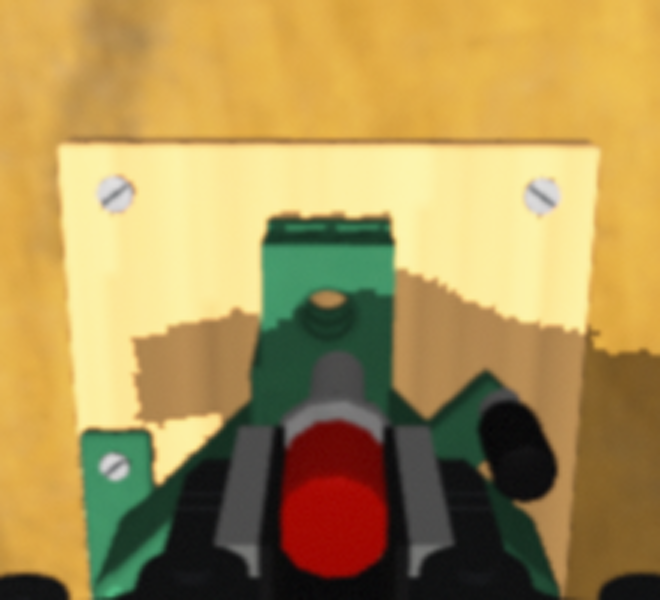

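Run:
```python
from h import *
im,d,ci=load("w4")
a=onplane(ci,[322.7,261.6],.134-.0465)[0]; b=onplane(ci,[319.2,245],.054)[0]; print(a,b,b-a)
D=b-a; th=np.radians(261.2); print(D[:2]@[np.cos(th),np.sin(th)],D[:2]@[np.sin(th),-np.cos(th)])
print(onplane(ci,[321.2,245],.134-.0465+.055)[0])
z=onplane(ci,[322.0,278],.1)[0];print(z)
print(robot.state()["ee_pos"])
```

```text
[0.56739617 0.05267746 0.0875    ] [0.56963846 0.05311777 0.054     ] [ 0.00224228  0.0004403  -0.0335    ]
-0.0007781594202604444 -0.0021485274589145417
[0.56409449 0.02484216 0.1425    ]
[0.5685896  0.05742955 0.1       ]
[0.56892646 0.05278562 0.13413042]
```

```bash
python3 -m jog '{"jaw":[0.9,0.9,0.9,0.9,0.9,0.9],"offset":[[-0.0006,-0.002,0.01],[0,0,0.015],[0,0,0.006],[0,0,0.006],[0,0,0],[0,0,0]],"turn":[0,0,0,0,0,0]}' 60
python3 - <<'E'
from h import *
s=robot.state(); print(s["ee_pos"],s["eef_rot"],s["t"],s["ft_force"],s["wrist_torque"])
E
```

```text
t: 11.47
ee_pos: [0.5709, 0.0531, 0.0964]
eef_rot: [-0.651, 0.759, 0.0, -0.0]
ft_force: [0.8, 0.0, -1.7]
gripper_width: 0.0144
[0.57087353 0.05307467 0.09637702] [-6.50601006e-01  7.59419728e-01  6.10282571e-05 -6.11654399e-05] 11.4667 [ 0.78111605  0.0378028  -1.6724681 ] [-0.02320266 -0.02656608 -0.04521789]
```

```bash
python3 -m jog '{"jaw":[0.9,0.9,0.9,0.9,0.9],"offset":[[0,0,0.006],[0,0,0.006],[0,0,0.006],[0,0,0],[0,0,0]],"turn":[0,0,0,0,0]}' 60
python3 -m jog '{"jaw":[0.9,0.9,0.9,0.9],"offset":[[0,0,0.006],[0,0,0.006],[0,0,0],[0,0,0]],"turn":[0,0,0,0]}' 60
```

```text
t: 11.88
ee_pos: [0.5707, 0.0534, 0.0778]
eef_rot: [-0.651, 0.759, 0.0, -0.0]
ft_force: [0.5, 0.2, -0.2]
gripper_width: 0.0146
t: 12.22
ee_pos: [0.5708, 0.0533, 0.0658]
eef_rot: [-0.651, 0.759, 0.0, -0.0]
ft_force: [-0.2, 0.2, -1.6]
gripper_width: 0.0144
```

Sliding freely. Press the last millimetres until the collar meets the fork.

```bash
python3 -m jog '{"jaw":[0.9,0.9,0.9],"offset":[[0,0,0.002],[0,0,0.0015],[0,0,0]],"turn":[0,0,0]}' 60
python3 -m jog '{"jaw":[0.9,0.9],"offset":[[0,0,0.002],[0,0,0]],"turn":[0,0]}' 60
```

```text
t: 12.47
ee_pos: [0.5709, 0.0534, 0.0644]
eef_rot: [-0.651, 0.759, -0.0, 0.0]
ft_force: [-5.6, -0.0, 12.8]
gripper_width: 0.0142
t: 12.63
ee_pos: [0.571, 0.0534, 0.0642]
eef_rot: [-0.651, 0.759, -0.001, 0.0]
ft_force: [-11.2, 0.4, 26.4]
gripper_width: 0.0145
```

```bash
python3 -m jog '{"jaw":[0.9,0.5,0.5,0.5,0.5,0.5,0.5,0.0,0.0,0.0,0.0,0.0],"offset":[[0,0,-0.003],[0,0,0],[0,0,0],[0,0,0],[0,0,-0.03],[0,0,-0.04],[0,0,-0.04],[0,0,-0.04],[-0.036,0,0],[-0.0355,0.0005,0],[0,0,0],[0,0,0]],"turn":[0,0,0,0,0,0,0,0,0,0,0,0]}' 60
python3 - <<'E'
from h import *
im,d,ci=grab("wrist","w5"); s=robot.state(); print(s["ee_pos"],s["eef_rot"],s["t"])
print(proj(ci,[[.5814,.1241,.102],[.5702,.053,.080]]))
g=im.max(2);m=np.zeros((480,640),np.uint8);m[150:320,240:400]=g[150:320,240:400]<75
n,l,st,c=cv2.connectedComponentsWithStats(m)
for i in range(1,n):
    if st[i,4]>200: print(st[i],c[i])
P=cloud(d,ci); k=(abs(P[...,2]-.102)<.003); k[:150]=0;k[330:]=0;k[:,:240]=0;k[:,400:]=0
v,u=np.nonzero(k); print(len(u),u.min(),u.max(),v.min(),v.max()); (c,r)=cv2.minEnclosingCircle(P[k][:,:2].astype(np.float32));print(c,r,P[k][:,2].mean(),P[k].mean(0))
hsv=cv2.cvtColor(im,cv2.COLOR_RGB2HSV); o=k&(hsv[...,0]<16)&(hsv[...,1]>150)&(hsv[...,2]>120); q=P[o]; q0=q[:,:2].mean(0)-np.array(c); print("orange",len(q),q0,np.degrees(np.arctan2(q0[1],q0[0])))
E
```

```text
t: 13.63
ee_pos: [0.5814, 0.1255, 0.2133]
eef_rot: [-0.652, 0.758, -0.0, -0.0]
ft_force: [0.1, 0.0, 0.0]
gripper_width: 0.0852
[0.58110014 0.12442833 0.21307004] [-6.51279757e-01  7.58837556e-01  7.04083850e-05 -4.86094732e-04] 13.6833
[[321.46440752 229.93870248]
 [322.02042734 131.56224766]]
[363 161  20  18 283] [372.45936396 169.14134276]
[ 280  189   84   94 3520] [322.64744318 233.88039773]
4435 283 359 192 265
(0.5817526578903198, 0.12422198057174683) 0.029580414295196533 0.10221215565525946 [0.58173768 0.12303199 0.10221216]
orange 91 [0.0114383  0.00729327] 32.52232845597745
```

View pics/w5.png

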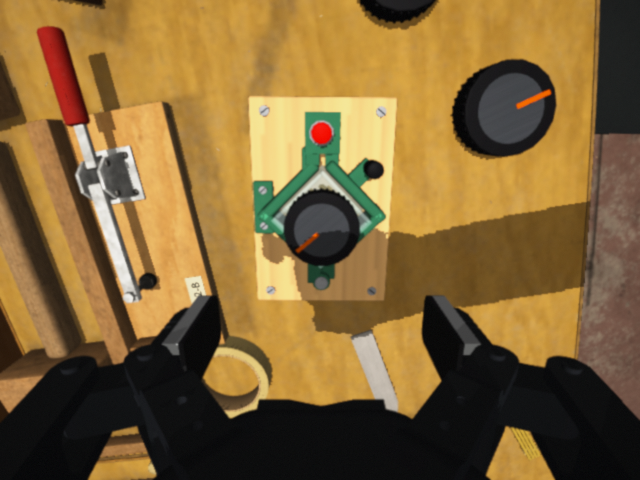

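```bash
python3 -m jog '{"jaw":[0,0,0,0,0,0,0.7,0.7,0.7,0.7,0.7,0.7],"offset":[[0.0005,0,0.04],[0,0,0.04],[0,0,0.04],[0,0,0.015],[0,0,0.006],[0,0,0],[0,0,0],[0,0,0],[0,0,0],[0,0,0],[0,0,0],[0,0,0]],"turn":[0,0,0,0,0,0,0,0,0,0,0,0]}' 100
python3 - <<'E'
from h import *
s=robot.state(); print(s["ee_pos"],s["eef_rot"],s["joint_positions"].round(3),s["ft_force"],s["wrist_torque"])
E
```

```text
t: 14.68
ee_pos: [0.582, 0.1236, 0.0752]
eef_rot: [-0.651, 0.759, -0.001, 0.001]
ft_force: [-3.1, 0.1, 4.5]
gripper_width: 0.0568
[0.58198895 0.12364102 0.0751676 ] [-0.6507933   0.75925391 -0.00077219  0.00098684] [ 0.085  0.548 -0.276  0.744 -0.    -1.332] [-3.05901424  0.07692531  4.52422041] [-0.0655152   0.55888064 -0.01405444]
```

```bash
python3 -m jog '{"jaw":[0.7,0.7,0.7,0.7,0.7,0.7,0.7],"offset":[[0,0,-0.001],[0,0,-0.0002],[0,0,-0.0002],[0,0,-0.0002],[0,0,-0.0002],[0,0,0],[0,0,0]],"turn":[-4,-5,-6,-7,-7,-7,0]}' 110
python3 - <<'E'
from h import *
s=robot.state(); q=s["eef_rot"];print(s["ee_pos"],np.degrees(2*np.arctan2(q[1],q[0]))%360,s["joint_positions"].round(3),s["ft_force"],s["wrist_torque"])
E
```

```text
t: 15.27
ee_pos: [0.5818, 0.1241, 0.0758]
eef_rot: [0.854, -0.52, 0.0, -0.001]
ft_force: [-0.7, 1.7, -2.2]
gripper_width: 0.0567
[0.58181784 0.12412714 0.0758055 ] 297.3305430033825 [ 8.600e-02  5.470e-01 -2.750e-01  7.460e-01  1.000e-03 -1.962e+00] [-0.69875896  1.65536957 -2.21510155] [0.55108684 0.03880112 0.04829429]
```

```bash
python3 -m jog '{"jaw":[0.7,0.7,0.7,0.7,0.7,0.7,0.7,0.7],"offset":[[0,0,-0.0002],[0,0,-0.0002],[0,0,-0.0002],[0,0,-0.0002],[0,0,0],[0,0,0],[0,0,0],[0,0,0]],"turn":[-7,-7,-7,-7,-7,-6,0,0]}' 110
python3 - <<'E'
from h import *
im,d,ci=grab("wrist","w6")
s=robot.state(); q=s["eef_rot"];print(s["ee_pos"],np.degrees(2*np.arctan2(q[1],q[0]))%360,s["joint_positions"].round(3),s["ft_force"],s["wrist_torque"])
hsv=cv2.cvtColor(im,cv2.COLOR_RGB2HSV); o=(hsv[...,0]<16)&(hsv[...,1]>150)&(hsv[...,2]>100); o[:170]=0;o[:,:240]=0;o[:,400:]=0
v,u=np.nonzero(o);W=onplane(ci,np.c_[u,v],.103);print(len(u),u.min(),u.max(),v.min(),v.max(),W[:,:2].mean(0)); f=cv2.fitLine(W[:,:2].astype(np.float32),2,0,.01,.01);print(f.ravel(),np.degrees(np.arctan2(f[1],f[0])))
D=W[:,:2].mean(0)-s["ee_pos"][:2];print(np.degrees(np.arctan2(D[1],D[0])))
cv2.imwrite("pics/w6c.png",cv2.resize(im[160:360,210:430],None,fx=3,fy=3,interpolation=cv2.INTER_CUBIC)[:,:,::-1])
E
```

```text
t: 15.93
ee_pos: [0.5817, 0.1239, 0.0775]
eef_rot: [0.982, -0.19, 0.001, -0.001]
ft_force: [-2.9, 1.0, 6.3]
gripper_width: 0.0564
[0.58175394 0.12394478 0.0774868 ] 338.03892409134187 [ 8.600e-02  5.450e-01 -2.740e-01  7.500e-01  1.000e-03 -2.673e+00] [-3.28404274  0.92598568  5.92053395] [0.23883625 0.75097369 0.10432059]
414 271 316 337 371 [0.5768773  0.13885997]
[ 0.3232519  -0.94631296  0.5768773   0.13885997] [-71.1403]
108.10555644642841
```

View pics/w6c.png

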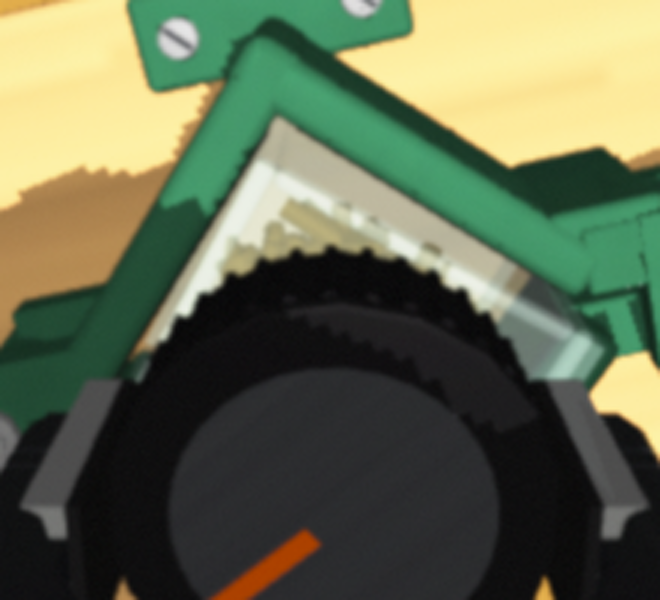

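```bash
python3 -m jog '{"jaw":[0.7,0.7,0.7,0.7,0.7,0.7,0.7],"offset":[[0,0,0],[0,0,-0.002],[0,0,-0.003],[0,0,-0.004],[0,0,-0.004],[0,0,0],[0,0,0]],"turn":[-3,0,0,0,0,0,0]}' 110
python3 -m jog '{"jaw":[0.7,0.7,0.7,0.7,0.7,0.7,0.7],"offset":[[0,0,-0.005],[0,0,-0.006],[0,0,-0.006],[0,0,-0.005],[0,0,0],[0,0,0],[0,0,0]],"turn":[0,0,0,0,0,0,0]}' 110
python3 - <<'E'
from h import *
im,d,ci=grab("side","s7"); s=robot.state();print(s["ee_pos"],s["eef_rot"],s["ft_force"],s["joint_positions"][5])
print(proj(ci,[.58,.124,.1]))
u,v=proj(ci,[.58,.124,.09])[0].astype(int); cv2.imwrite("pics/s7c.png",cv2.resize(im[v-65:v+45,u-75:u+65],None,fx=5,fy=5,interpolation=cv2.INTER_CUBIC)[:,:,::-1])
E
```

```text
t: 16.57
ee_pos: [0.5818, 0.1239, 0.089]
eef_rot: [0.987, -0.164, 0.001, -0.0]
ft_force: [-1.2, 1.2, 1.0]
gripper_width: 0.0566
t: 17.15
ee_pos: [0.5812, 0.1234, 0.1104]
eef_rot: [0.987, -0.163, 0.0, 0.0]
ft_force: [0.3, 0.3, -0.2]
gripper_width: 0.0567
[0.58104998 0.12343685 0.11019077] [ 9.86560787e-01 -1.63394554e-01 -1.44835822e-04  1.14646544e-04] [-0.05014634 -0.11563817 -0.29419963] -2.7281498561778843
[[333.32560927 202.57894898]]
```

View pics/s7c.png

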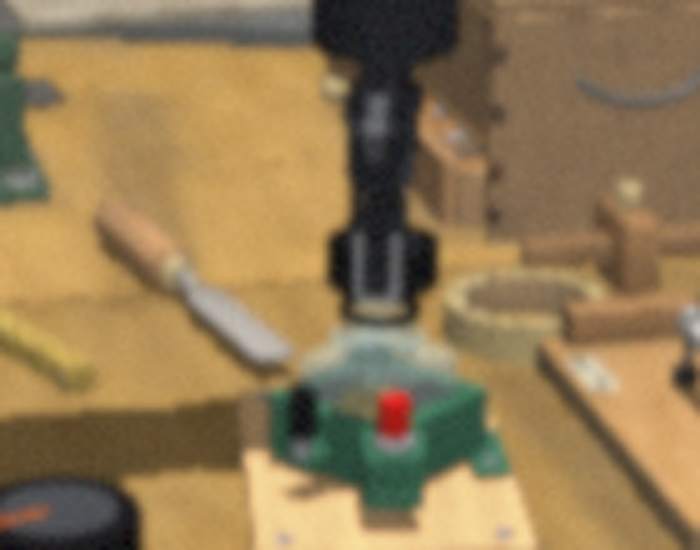

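```bash
python3 -m jog '{"jaw":[0.7,0.7,0.7,0.7],"offset":[[0,0,0],[0,0,0],[0,0,0],[0,0,0]],"turn":[0,0,0,0]}' 110
python3 - <<'E'
from h import *
s=robot.state();print(s["joint_velocities"].round(3),s["ft_force"]); robot.close_job()
E
```

```text
t: 17.53
ee_pos: [0.5811, 0.1235, 0.1102]
eef_rot: [0.987, -0.163, -0.0, 0.0]
ft_force: [0.1, 0.1, -0.3]
gripper_width: 0.0568
[ 0.001  0.001  0.001  0.    -0.001  0.001] [ 0.11574198  0.07835923 -0.26679798]
the job is handed in; nothing more can be done
```

The cap is off the jar and the job is handed in at 17.5 s. The arm is still holding the cap level and still over the jar's mouth.

- **Clamp:** I swung the jaw shut by its black post until it stopped moving against extra push. Its end position matched the fully shut position to within about 2 mm.
- **Pin:** I took it from the block and lowered it through the fork and lug without resistance. The collar met the fork at the expected height, with the force rising to 26 N.
- **Cap:** I turned it about 79° anticlockwise. A picture at 76° put it about 1.26 rad from the jar's x, inside the best range. I then lifted it until its lower edge was about 14 mm above the mouth, worked out from the lift height.
- **Last checks:** The side picture shows the jar in the shut, pinned clamp. The outside force on the gripper is only 0.3 N, so the jar was not lifted with the cap.
- **Bystanders:** The chisel and the rule looked undisturbed in the last side picture. The pencil was outside that crop, so I did not check it again.
- **Disagreements:** Positions from the top and wrist cameras differed by up to about 2.5 mm, which I cancelled by measuring differences within one camera. No check failed.

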